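Bring the four-channel pipette from its stand to the end row of a well plate

TASK

Take the pipette with four tips off the pipette stand and bring it, upright, to the 24-well plate beyond the card tray, touching neither the tray, its vials nor the other pipette. Finish still holding it there, upright and motionless, each of its four tips centred over its own well of the four-well end row nearest the robot, about one centimetre above the plate's rim. Do not touch the plate; it stays where it is.

Things in the scene. Friction and masses are not known exactly. Their poses are not given: they have to be found in the camera images.
- handle (a point): Grip point of the hanging four-tip pipette (white, 206 mm tall): on its axis, 178 mm above the tip ends, 10 mm below the handle's top. Handle 28 mm wide in y with flat sides, 30 mm in x. Axes: z up the pipette, y along its row of tips, +x back to the stand. Plunger stands up 28 mm above this point; finger rest on +x, its top 22 mm below this point, reaches to x=+41 mm.
- tip_a (a point): End of the outermost tip on the pipette's +y side, 30 mm from its axis. The four tips are 20 mm apart in a line along y, 2 mm wide at the end; the axis passes midway between the inner two. 78 mm wide head above them.
- tip_d (a point): End of the outermost tip on the pipette's -y side, 30 mm from its axis, at the same height as tip_a.
- multi_pipette: The four-tip pipette, about 0.14 kg, loose. Origin: on its axis, level with the four tip ends; axes as for point handle. It hangs upright by its finger rest: the rest lies on the stand's bar and its turned-down end reaches 12 mm below the bar's top, behind the bar. Lift it 20 mm or more straight up, then draw it to its -x, off the bar.
- single_pipette: The other pipette, with one tip only, same handle, same height, hung in the other place of the stand, 100 mm beside the first. Leave alone. Origin: its tip end; z up, +x back to the stand.
- stand: Fixed pipette stand, base 130 x 220 x 10 mm, two posts and a bar along its y, bar top 195 mm above the table. Origin: centre of its underside; front is -x. Pipettes hang at y = +50 and -50 mm (which hangs where changes), axis at x = -2 mm, tip ends 45 mm above the table. Posts at x = 30, y = +-97 mm.
- plate: Clear loose 24-well plate, 86 x 128 x 17 mm, on the table left of the card tray, near the table's front. Origin: centre of its underside; x along its short side (rows of four wells), y along its long side (six rows), +y toward the end nearest the robot. Wells about 17 mm wide, 20 mm apart, rims 17 mm high.
- row_mid (a point): Middle of the plate's four-well end row nearest the robot, at rim height (17 mm above the table). The row runs along this point's x axis; the plate's +y axis points out over that end.
- well_a (a point): Centre of the row's end well on the plate's +x side, at rim height. Either outer tip may be over it: the pipette may be turned by half a turn.
- well_d (a point): Centre of the row's end well on the plate's -x side, at rim height.
- tray: Brown open card tray (the one nearer the robot), 140 x 200 x 47 mm, loose, between stand and plate; long side (y) roughly away from the robot. Origin: centre of its underside. Four capped vials stand in it; their caps reach 62 mm above the table.
- vial_1: Capped specimen vial, 26 mm wide, 58 mm tall, standing in the card tray (floor 3 mm). Origin: centre of its underside. Leave alone.
- vial_2: Capped specimen vial, 26 mm wide, 58 mm tall, standing in the card tray (floor 3 mm). Origin: centre of its underside. Leave alone.
- vial_3: Capped specimen vial, 26 mm wide, 58 mm tall, standing in the card tray (floor 3 mm). Origin: centre of its underside. Leave alone.
- vial_4: Capped specimen vial, 26 mm wide, 58 mm tall, standing in the card tray (floor 3 mm). Origin: centre of its underside. Leave alone.

How it is judged:
By the outcome, as a careful person would: the job done as asked, in the order asked, and still so for the second after the job is handed in, while the arm keeps its last pose, push and grip.
It also fails if it takes over 48 s, if anything falls off the work surface, if the arm or the gripper's body presses on something with over 40 N, if the wrist force passes 120 N, or if a joint passes its speed limit or range.

ROBOT

A 7-joint arm with a two-finger parallel gripper is mounted at the origin on a cart in front of the work surface, level with it; the furniture and walls round the work are solid. World frame = base frame: x ahead of the robot, y to its left, z up, the work surface at z = 0. Lengths are in m, angles in rad, forces in N, time in s.
With the tool pointing down it reaches from about 0.4 to 0.875 m from the base axis. Payload 19.3 kg.
Tool frame: the origin (TCP) lies at the very end of the fingers, on their centre line; the grasp point (between the pads) lies 19 mm behind it; z points along the fingers, y is the line along which they close (so a half turn about z gives the same grasp; the last joint's range is limited). The gripper opens to 85 mm and grips with 20 to 120 N. Pads are 22 mm wide; open, the fingers measure 114 mm over their backs; the gripper's body (76 mm by 85 mm) begins 54 mm behind the grasp point. The pads swing forward as they close: fully open they stand 13 mm farther back than shut.
Start: joints at [-1.175, 0.521, -0.036, 1.599, 0.021, 1.021, -0.113], TCP at [0.281, 0.558, 0.231] pointing down, gripper open.
Joint ranges: [-2.91, 2.91], [-0.3, 2.13], [-1.5, 1.42], [0.17, 2.43], [-1.26, 4.41], [0.16, 1.93], [-2.52, 2.52]. Speed limits (rad/s): [1.89, 1.89, 2.39, 2.39, 3.01, 3.01, 3.01].

INTERFACE

Orientations are given as [roll, pitch, yaw] about the fixed x, y, z axes, in that order (R = Rz(yaw) Ry(pitch) Rx(roll)).
In Python, from workcell import monitor, viewer, bot gives the robot as it stands.
- The arm moves only by the tool move_arm, never from a script. Its arguments are lists of equal length, an entry for each row: "gripper": the opening, from 0 (shut) to 1 (fully open); "linear": the shift along the tool's x, y, z in cm, a list of three; "twist": the turn about the tool's z in degrees. A call has 1 to 8 rows; each row shifts and turns the commanded pose from where the row before left it, along the tool's axes as they then stand; what a row does not reach is not made up. A row lasts 1/10 s, in which the tool goes at most 50 mm and 8.59 degrees, less where a joint would pass 70% of its speed; a pose out of reach is approached as far as the arm can. A call with a gripper value outside its range is refused whole. The fingers move at their own pace and stop on an object; "squeeze" is the grip in N (left out, the last holds). Time passes only in rows, so rows that do not move let the fingers close. It gives the time, the measured TCP pose, the force, the opening and the grip force at its end, in the units of the state.
- monitor.observe(): the state, without advancing time (a new reading comes with each control period).
- viewer.grab_frame(name): name is "scene" or "side" or "wrist"; returns a dict with "img" (480x640x3 uint8, red, green, blue), "K" (3x3 intrinsics, pixels), "eye" and "rotation" of the camera in the world. Camera axes: x right, y up, looking along -z (the intrinsics and any distortion apply to the point x, -y, -z); pixel columns grow to the right and rows downward; lengths in m; the calibration is good to about 2 mm. The wrist camera is an equidistant fisheye: a pixel r from the principal point sees the ray r / f radians off the axis. A picture is of the moment at which its call begins. There is no depth.
- bot.job_done(): hands the job in; it is judged then, once.
The state is a dict: "clock": time; "qpos": joint angles; "qd": joint speeds; "joint_efforts": joint torques, N m; "position": TCP position; "tool_rot": TCP orientation; "force": force on the tool from outside, world axes, zero at the start; "moment": the same for the moment, N m; "grip_width": finger opening in m; "finger_force": force on a finger pad.
Only numpy, scipy, OpenCV 4.12 (cv2) and the standard library are available. Lean on these libraries where they do the work, as an engineer would, in place of code of your own. Each camera call takes 0.05 s, during which the arm holds its last target. There are 200 camera calls.

## Working session

There is one attempt and no reset: what is moved stays moved. The work goes in short steps, Python scripts to look and compute and a tool call to move; the robot and the scene stay as the last step left them, time stands still between calls to the robot, and variables do not carry over. Pictures are saved under pics/ and viewed, at most 10 in all, crops included, and the job is handed in when it is done.

Besides the shell and the picture viewer there is one more tool, called after "Request:" as name(argument=value, ...) on one line, values as JSON. move_arm: Moves the arm, as the interface text tells. Its arguments: {"type":"object","properties":{"gripper":{"type":"array"},"linear":{"type":"array"},"twist":{"type":"array"},"squeeze":{"type":"number"}},"required":["gripper","linear","twist"]}

```bash
ls; mkdir -p pics; python3 - <<'E'
from workcell import monitor, viewer, bot
import cv2,numpy as np
print(monitor.observe())
for n in ["scene","side","wrist"]:
    f=viewer.grab_frame(n); cv2.imwrite(f"pics/{n}0.png",f["img"][...,::-1]); print(n,f["K"],f["eye"],f["rotation"],[k for k in f])
    np.savez(f"{n}0.npz",**{k:f[k] for k in f})
E
```

```text
pics
{'clock': 0.0, 'qpos': array([-1.1751999 ,  0.5220057 , -0.03629807,  1.60000411,  0.02118639,
        1.02110577, -0.11280527]), 'qd': array([-0.00178638,  0.00015767, -0.00082015,  0.00034255,  0.00058381,
       -0.00280643, -0.00105805]), 'joint_efforts': array([-3.84343411e-04, -9.27117777e+01,  1.97967589e+00, -3.69940567e+01,
        1.78228423e-02,  8.04013020e-03, -3.90676931e-06]), 'position': array([0.28060186, 0.5580889 , 0.23073264]), 'tool_rot': array([-3.14045738e+00,  8.47490379e-05,  2.67574840e+00]), 'force': array([-0.00350449, -0.45670545, -0.07043089]), 'moment': array([ 0.0353185 , -0.00877975,  0.00247509]), 'finger_force': 0.0, 'grip_width': 0.08538813963222487}
scene [[476.37225274   0.         320.54090189]
 [  0.         476.37225274 240.68304082]
 [  0.           0.           1.        ]] [-0.06471785 -0.43253127  0.68370412] [ 0.95999667 -0.02320272 -0.82452519] ['img', 'K', 'eye', 'rotation']
side [[622.65179661   0.         331.85565116]
 [  0.         622.65179661 235.82299345]
 [  0.           0.           1.        ]] [0.42759531 1.09442367 0.61658577] [ 1.16683757  0.02318846 -3.08313589] ['img', 'K', 'eye', 'rotation']
wrist [[371.64829954   0.         321.0510425 ]
 [  0.         371.64829954 238.30244774]
 [  0.           0.           1.        ]] [0.20431167 0.59708437 0.3746596 ] [-0.33432781  0.00232236  1.10514622] ['img', 'K', 'eye', 'rotation']
```

View pics/scene0.png

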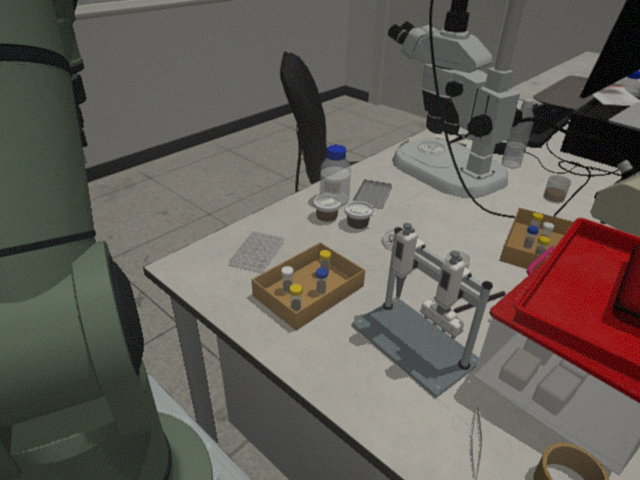

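View pics/side0.png

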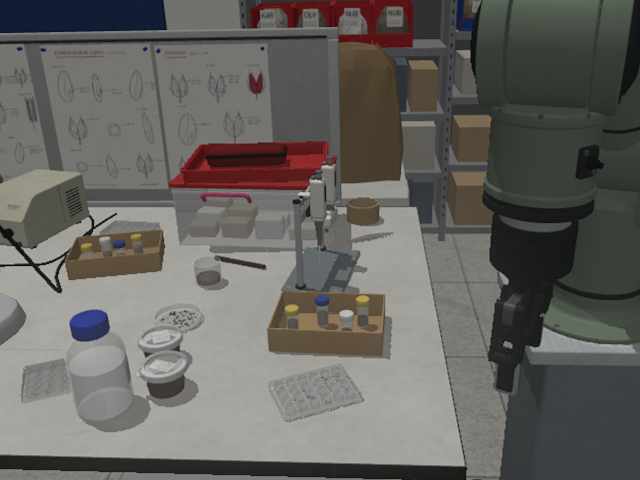

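View pics/wrist0.png

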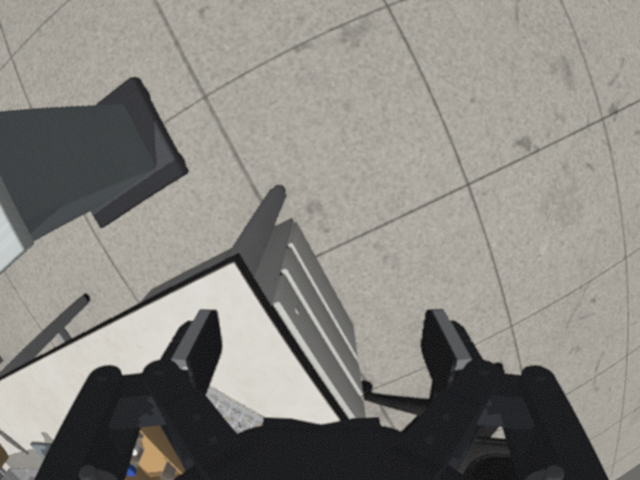

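The scene view shows the four-tip pipette at about (445,290), the nearer of the two. The single pipette is at (402,255), the tray at (308,285) and the plate at (257,251). In the side view the plate is at (316,392) and the tray at (328,325). Next I'll zoom in for exact pixels.

```bash
cat >h.py <<'E'
import numpy as np,cv2
from scipy.spatial.transform import Rotation as Ro
def load(n): return dict(np.load(n+".npz"))
def Rm(f): return Ro.from_euler("xyz",f["rotation"]).as_matrix()
def ray(f,uv,fish=False):
    K=f["K"]; p=np.array([(uv[0]-K[0,2])/K[0,0],(uv[1]-K[1,2])/K[1,1]])
    if fish:
        r=np.linalg.norm(p); d=np.array([p[0]/r*np.sin(r),-p[1]/r*np.sin(r),-np.cos(r)]) if r>1e-9 else np.array([0,0,-1.])
    else: d=np.array([p[0],-p[1],-1.])
    d=Rm(f)@d; return d/np.linalg.norm(d)
def onz(f,uv,z,fish=False):
    d=ray(f,uv,fish); return f["eye"]+d*(z-f["eye"][2])/d[2]
def proj(f,P,fish=False):
    c=Rm(f).T@(np.asarray(P,float)-f["eye"]); x,y,z=c[0],-c[1],-c[2]; K=f["K"]
    if fish:
        h=np.hypot(x,y); t=np.arctan2(h,z); s=t/h if h>1e-9 else 0
    else: s=1/z
    return np.array([K[0,0]*x*s+K[0,2],K[1,1]*y*s+K[1,2]])
def tri(fs,uvs,fish=None):
    fish=fish or [False]*len(fs)
    A=np.zeros((3,3));b=np.zeros(3);D=[]
    for f,uv,fi in zip(fs,uvs,fish):
        d=ray(f,uv,fi);M=np.eye(3)-np.outer(d,d);A+=M;b+=M@f["eye"];D.append((M,f["eye"]))
    P=np.linalg.solve(A,b); return P,[np.linalg.norm(M@(P-e)) for M,e in D]
E
python3 - <<'E'
from h import *
s=load("scene0");d=load("side0")
a=cv2.resize(s["img"][215:395,345:505],None,fx=3.3,fy=3.3,interpolation=cv2.INTER_CUBIC)  # 528x594
b=cv2.resize(d["img"][150:300,275:360],None,fx=3.1,fy=3.1,interpolation=cv2.INTER_CUBIC)
c=np.zeros((600,800,3),np.uint8);c[:a.shape[0],:a.shape[1]]=a;c[:b.shape[0],530:530+b.shape[1]]=b
cv2.imwrite("pics/z1.png",c[...,::-1])
a=cv2.resize(d["img"][360:425,260:370],None,fx=7,fy=7,interpolation=cv2.INTER_CUBIC) #770x455
cv2.imwrite("pics/z2.png",a[...,::-1])
E
```

```text
(no output)
```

View pics/z1.png

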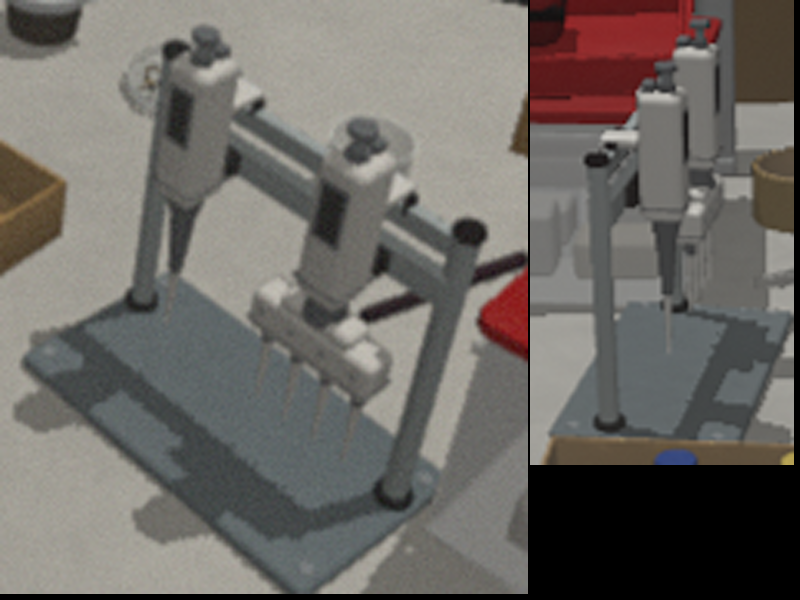

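View pics/z2.png

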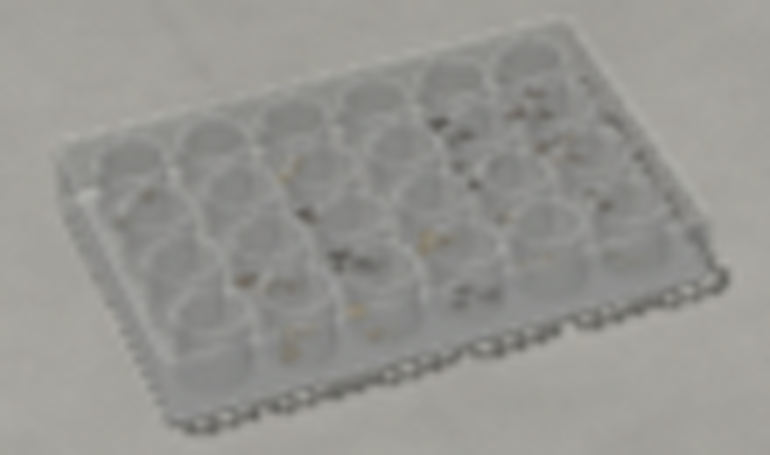

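In the zooms, the four-tip handle's top is near z1 (350,150), and its tips' lower ends run from (262,388) to (348,462). In z2 the plate's top corners are about (55,150), (565,20), (705,235) and (175,355), so the row nearest the robot is on the right, from (530,58) to (632,215).

```bash
cat > m1.py <<'E'
from h import *
s=load("scene0");d=load("side0")
np.set_printoptions(precision=4,suppress=True)
Z=lambda x,y:(260+x/7-.43,360+y/7-.43)
print("plate corners");C=[onz(d,Z(*p),.017) for p in [(55,150),(565,20),(705,235),(175,355)]];print(np.array(C));print([np.linalg.norm(C[i]-C[(i+1)%4]) for i in range(4)])
print("wells",np.array([onz(d,Z(*p),.017) for p in [(530,58),(632,205),(130,160),(212,312)]]))
S=lambda x,y:(345+x/3.3-.35,215+y/3.3-.35); D=lambda x,y:(275+(x-530)/3.1-.34,150+y/3.1-.34)
print("tips",np.array([onz(s,S(*p),.045) for p in [(262,388),(288,415),(317,438),(347,460)]]))
print("base corners",np.array([onz(s,S(*p),.010) for p in [(22,360),(170,275),(440,470),(310,590)]]))
print("posts top",tri([s],[S(175,48)])[0] if 0 else onz(s,S(176,48),.2), onz(s,S(470,233),.2))
print("plungers", tri([s,d],[S(365,128),D(700,25)]), tri([s,d],[S(206,35),D(664,70)]))
print("tray corners",np.array([onz(s,p,.047) for p in [(252,285),(320,245),(365,270),(297,313)]]))
E
python3 m1.py
```

```text
plate corners
[[0.5918 0.282  0.017 ]
 [0.4782 0.2282 0.017 ]
 [0.4437 0.3088 0.017 ]
 [0.5553 0.3526 0.017 ]]
[np.float64(0.12572673500671472), np.float64(0.08761659439067504), np.float64(0.11985442128146474), np.float64(0.0794814717018032)]
wells [[0.4857 0.2437 0.017 ]
 [0.4601 0.2986 0.017 ]
 [0.5742 0.2853 0.017 ]
 [0.5491 0.3382 0.017 ]]
tips [[ 0.5333 -0.1602  0.045 ]
 [ 0.5259 -0.1817  0.045 ]
 [ 0.5224 -0.2021  0.045 ]
 [ 0.52   -0.2219  0.045 ]]
base corners [[ 0.485  -0.0285  0.01  ]
 [ 0.61   -0.048   0.01  ]
 [ 0.582  -0.252   0.01  ]
 [ 0.461  -0.2417  0.01  ]]
posts top [ 0.5781 -0.0483  0.2   ] [ 0.5454 -0.2426  0.2   ]
plungers (array([ 0.5174, -0.1906,  0.2488]), [np.float64(0.0015613260161252496), np.float64(0.0015613260161252578)]) (array([ 0.534 , -0.0904,  0.2475]), [np.float64(0.0010438578412199004), np.float64(0.0010438578412198835)])
tray corners [[0.3984 0.1667 0.047 ]
 [0.5996 0.1633 0.047 ]
 [0.5998 0.0315 0.047 ]
 [0.4045 0.0425 0.047 ]]
```

```bash
cat > go.py <<'E'
from h import *
from workcell import monitor
np.set_printoptions(precision=4,suppress=True)
def go(target,yaw_line=None):
    "tool-frame shift (cm) at present orientation to reach target; twist deg so that tool y lies along world angle yaw_line"
    o=monitor.observe();R=Ro.from_euler("xyz",o["tool_rot"]).as_matrix()
    print("t",round(float(o["clock"]),2),"pos",o["position"],"yaw",np.degrees(o["tool_rot"]),"F",o["force"],"w",o["grip_width"],o["finger_force"])
    if yaw_line is not None:
        cur=np.degrees(np.arctan2(R[1,1],R[0,1])); dl=(yaw_line-cur+90)%180-90
        print("twist",-dl); R=Ro.from_euler("z",dl,degrees=True).as_matrix()@R
    print("shift cm (after twist)",R.T@(np.array(target)-o["position"])*100)
E
python3 - <<'E'
from go import *
w=load("wrist0"); print(ray(w,w["K"][:2,2],True), [proj(w,p,True) for p in [(.48,.23,.017),(.59,.28,.017),(.44,.31,.017),(.473,.271,.017)]])
# where must TCP be to view row centrally, tool yaw as after twist
dl=Ro.from_euler("z",17.3,degrees=True).as_matrix()
off=dl@(w["eye"]-np.array([.2806,.5581,.2307]));ax=dl@ray(w,w["K"][:2,2],True);print(off,ax)
E
```

```text
[ 0.2922 -0.1493 -0.9446] [array([182.4191, 422.9389]), array([250.3825, 459.768 ]), array([208.1755, 391.3697]), array([200.4942, 414.0036])]
[-0.0844  0.0145  0.144 ] [ 0.3234 -0.0556 -0.9446]
```

Request:
move_arm(gripper=[1,1,1], linear=[[0,0,-4.5],[0,0,-4.5],[0,0,0]], twist=[-8.5,-8.5,0])

```text
clock: 0.45
position: [0.2816, 0.5601, 0.327]
tool_rot: [3.134, 0.002, 2.978]
force: [0.3, 0.1, 0.3]
grip_width: 0.0858
finger_force: 0.0
```

```bash
python3 -c "
from go import *
go((.42,.27,.32),80.6)"
```

```text
t 0.45 pos [0.2816 0.5601 0.327 ] yaw [179.5649   0.0986 170.6226] F [0.2844 0.0873 0.325 ] w 0.08580240993084412 0.0
twist 0.02334635691271103
shift cm (after twist) [-18.3939 -26.3598   0.5304]
```

Request:
move_arm(gripper=[1,1,1,1,1,1,1,1], linear=[[-2.6,-3.8,0],[-2.6,-3.8,0],[-2.6,-3.8,0],[-2.6,-3.8,0],[-2.6,-3.8,0],[-2.6,-3.8,0],[-2.6,-3.6,0],[0,0,0]], twist=[0,0,0,0,0,0,0,0])

```text
clock: 1.25
position: [0.4181, 0.2623, 0.3215]
tool_rot: [-3.14, 0.001, 2.965]
force: [-0.5, 1.7, 0.4]
grip_width: 0.0856
finger_force: 0.0
```

Request:
move_arm(gripper=[1,1,1], linear=[[0,0,0],[0,0,0],[0,0,0]], twist=[0,0,0])

```text
clock: 1.55
position: [0.4152, 0.2685, 0.3211]
tool_rot: [-3.142, -0.0, 2.974]
force: [-0.4, 0.2, 0.8]
grip_width: 0.0854
finger_force: 0.0
```

```bash
cat > snap.py <<'E'
import sys
from go import *
from workcell import viewer
def snap(n,tag):
    f=viewer.grab_frame(n); np.savez(tag,**f); cv2.imwrite(f"pics/{tag}.png",f["img"][...,::-1]); return f
E
python3 - <<'E'
from snap import *
go((.42,.27,.32),80.6)
f=snap("wrist","w1"); print([proj(f,p,True) for p in [(.478,.228,.017),(.59,.28,.017),(.555,.352,.017),(.44,.31,.017)]])
p=np.array([proj(f,q,True) for q in [(.478,.228,.017),(.59,.28,.017),(.555,.352,.017),(.44,.31,.017)]])
a=np.maximum(p.min(0).astype(int)-20,0);b=p.max(0).astype(int)+20;print(a,b)
c=f["img"][a[1]:b[1],a[0]:b[0]];k=min(790/c.shape[1],590/c.shape[0]);print(k)
cv2.imwrite("pics/w1z.png",cv2.resize(c,None,fx=k,fy=k,interpolation=cv2.INTER_CUBIC)[...,::-1])
E
```

```text
t 1.55 pos [0.4152 0.2685 0.3211] yaw [-179.9973   -0.0182  170.413 ] F [-0.4234  0.1959  0.7767] w 0.08537975474432317 0.0
twist -0.18700739570633118
shift cm (after twist) [-0.4537  0.2222  0.1136]
[array([297.8825, 237.4918]), array([350.2163, 307.1081]), array([399.3222, 276.3298]), array([357.3488, 198.4891])]
[277 178] [419 327]
3.959731543624161
```

View pics/w1z.png

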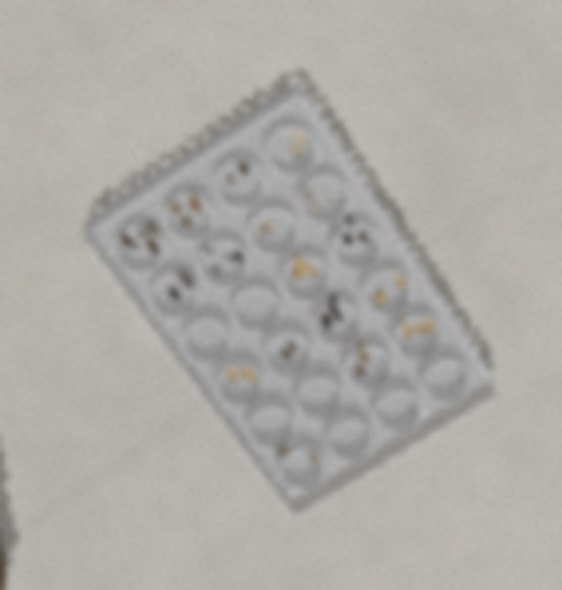

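The wrist crop shows the plate with its near-robot row at the upper left. Crop well centres run from (140,242) to (291,145), and the far row from (298,462) to (445,373).

```bash
python3 - <<'E'
from h import *
np.set_printoptions(precision=4,suppress=True)
f=load("w1");k=3.9597
g=cv2.cvtColor(f["img"],cv2.COLOR_RGB2GRAY)[178:327,277:419]; g=cv2.resize(g,None,fx=k,fy=k,interpolation=cv2.INTER_CUBIC)
c=cv2.HoughCircles(cv2.GaussianBlur(g,(7,7),0),cv2.HOUGH_GRADIENT,1.5,42,param1=60,param2=12,minRadius=19,maxRadius=27)[0]
man=np.array([(140,242),(190,210),(240,175),(291,145),(298,462),(347,433),(397,405),(445,373)],float)
ij=np.array([(a,b) for b in (0,5) for a in range(4)],float)
W=lambda P,z=.017:np.array([onz(f,(277+(p[0]+.5)/k-.5,178+(p[1]+.5)/k-.5),z,True)[:2] for p in P])
def fit(ij,X):
    A=np.c_[ij,np.ones(len(ij))]; s,*_=np.linalg.lstsq(A,X,rcond=None); return s,A@s-X
s,r=fit(ij,W(man)); print("manual",s,"spacing",np.linalg.norm(s[:2],axis=1),"res",np.abs(r).max(),"angles",np.degrees(np.arctan2(s[:2,1],s[:2,0])))
X=W(c); n=np.linalg.solve(s[:2].T,(X-s[2]).T).T; m=np.round(n); ok=(np.abs(n-m).max(1)<.25)&(m.min(1)>=0)&(m[:,0]<=3)&(m[:,1]<=5)
s,r=fit(m[ok],X[ok]); print(ok.sum(),"hough",s,"spacing",np.linalg.norm(s[:2],axis=1),"res",np.sqrt((r**2).mean()),"angles",np.degrees(np.arctan2(s[:2,1],s[:2,0])))
print("row ends",s[2],s[2]+3*s[0],"mid",s[2]+1.5*s[0], c[:,2].mean())
# plate outline corners z=.017 top and z=0
print(W([(297,510),(492,388),(90,230),(300,75)],.017),W([(297,510)],0))
E
```

```text
manual [[-0.0081  0.0177]
 [ 0.0176  0.008 ]
 [ 0.4826  0.2453]] spacing [0.0195 0.0193] res 0.0006092825207430486 angles [114.6024  24.4784]
1 hough [[0.1067 0.0672]
 [0.0711 0.0448]
 [0.0356 0.0224]] spacing [0.1261 0.0841] res 1.1102230246251565e-16 angles [32.2014 32.2014]
row ends [0.0356 0.0224] [0.3556 0.224 ] mid [0.1956 0.1232] 20.864286
[[0.5893 0.2821]
 [0.5543 0.3542]
 [0.476  0.2303]
 [0.4366 0.3043]] [[0.5991 0.282 ]]
```

Request:
move_arm(gripper=[1,1,1,1,1,1,1,1], linear=[[-3,0,1.5],[-3,0,1.5],[-3,0,1.5],[-3,0,1.5],[-2.2,0,1],[0,0,0],[0,0,0],[0,0,0]], twist=[0,0,0,0,0,0,0,0])

```text
clock: 2.4
position: [0.555, 0.2445, 0.2517]
tool_rot: [3.141, -0.0, 2.974]
force: [0.9, 0.5, -0.1]
grip_width: 0.0854
finger_force: 0.0
```

```bash
python3 - <<'E'
from snap import *
go((.42,.27,.32),80.6)
f=snap("wrist","w2"); P=[proj(f,q,True) for q in [(.478,.228,.017),(.52,.25,.017),(.50,.335,.017),(.44,.31,.017)]];print(P)
p=np.array(P)
a=np.maximum(p.min(0).astype(int)-15,0);b=p.max(0).astype(int)+15
c=f["img"][a[1]:b[1],a[0]:b[0]];k=min(790/c.shape[1],590/c.shape[0]);print(a,b,k)
cv2.imwrite("pics/w2z.png",cv2.resize(c,None,fx=k,fy=k,interpolation=cv2.INTER_CUBIC)[...,::-1])
E
```

```text
t 2.4 pos [0.555  0.2445 0.2517] yaw [179.975   -0.0013 170.3805] F [ 0.8629  0.4853 -0.1301] w 0.0853725957258936 0.0
twist -0.21950827324458544
shift cm (after twist) [13.7349  0.317  -6.8322]
[array([291.865, 126.568]), array([320.412 , 163.1133]), array([399.3156, 131.6727]), array([366.3616,  77.0222])]
[276  62] [414 178] 5.086206896551724
```

View pics/w2z.png

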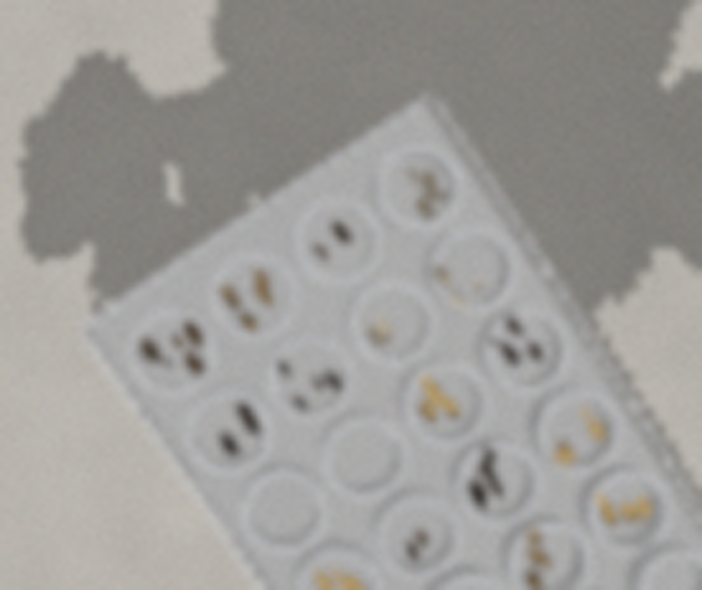

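The row is now seen from almost straight above. Crop well centres are about (173,350), (253,295), (337,240) and (419,188), and the second row runs from (228,430) to (468,268).

```bash
python3 - <<'E'
from h import *
np.set_printoptions(precision=4,suppress=True)
f=load("w2");k=5.0862;print(f["eye"])
man=np.array([(173,350),(253,295),(337,240),(419,188),(228,430),(310,374),(391,322),(468,268),(283,508),(363,454),(443,400),(521,346)],float)
ij=np.array([(a,b) for b in (0,1,2) for a in range(4)],float)
for z in (.017,.010,.003):
    X=np.array([onz(f,(276+(p[0]+.5)/k-.5,62+(p[1]+.5)/k-.5),z,True)[:2] for p in man])
    A=np.c_[ij,np.ones(len(ij))]; s,*_=np.linalg.lstsq(A,X,rcond=None)
    print(z,"spacing",np.linalg.norm(s[:2],axis=1),np.degrees(np.arctan2(s[:2,1],s[:2,0])),np.abs(A@s-X).max(),"ends",s[2],s[2]+3*s[0],"mid",s[2]+1.5*s[0])
E
```

```text
[0.4708 0.2593 0.3955]
0.017 spacing [0.0194 0.0192] [115.1717  24.5801] 0.0004871749806690251 ends [0.4852 0.2451] [0.4605 0.2977] mid [0.4728 0.2714]
0.01 spacing [0.0197 0.0195] [115.1717  24.5801] 0.0004961839426980696 ends [0.4855 0.2449] [0.4603 0.2984] mid [0.4729 0.2716]
0.003 spacing [0.0201 0.0199] [115.1717  24.5801] 0.0005051929047270587 ends [0.4857 0.2446] [0.4601 0.2992] mid [0.4729 0.2719]
```

Request:
move_arm(gripper=[1,1,1,1,1,1,1,1], linear=[[0,0,-4],[0,0,-3.8],[0.4,-4.3,0],[0.4,-4.3,0],[0.4,-4.3,0],[0.4,-4.3,0],[0.4,-4.3,0],[0.4,-4.3,0]], twist=[0,0,0,0,0,0,0,0])

```text
clock: 3.25
position: [0.4876, -0.0077, 0.33]
tool_rot: [3.141, 0.001, 2.973]
force: [0.1, 0.1, 0.2]
grip_width: 0.0853
finger_force: 0.0
```

Request:
move_arm(gripper=[1,1,1,1,0.7,0.7,0.7,0.7], linear=[[0,-4.3,0],[0,-4.3,0],[0,-4.3,0],[0,-3.8,0],[0,0,0],[0,0,0],[0,0,0],[0,0,0]], twist=[0,0,0,0,0,0,0,0])

```text
clock: 4.05
position: [0.4607, -0.17, 0.3294]
tool_rot: [3.141, 0.0, 2.974]
force: [0.3, -0.0, -0.8]
grip_width: 0.06
finger_force: 0.0
```

```bash
python3 - <<'E'
from snap import *
go((.5174,-.1906,.204),80.6)
f=snap("wrist","w3"); print([proj(f,q,True) for q in [(.5174,-.1906,.251),(.534,-.0904,.251)]])
cv2.imwrite("pics/w3z.png",cv2.resize(f["img"][80:380,160:520],None,fx=2,fy=2,interpolation=cv2.INTER_CUBIC)[...,::-1])
E
```

```text
t 4.05 pos [ 0.4607 -0.17    0.3294] yaw [179.9809   0.0157 170.4251] F [ 0.3283 -0.0331 -0.8221] w 0.060038722945237294 0.0
twist -0.1748631222078103
shift cm (after twist) [-5.9215 -1.1071 12.5458]
[array([305.1311, 328.6317]), array([444.248 , 325.1403])]
```

View pics/w3z.png

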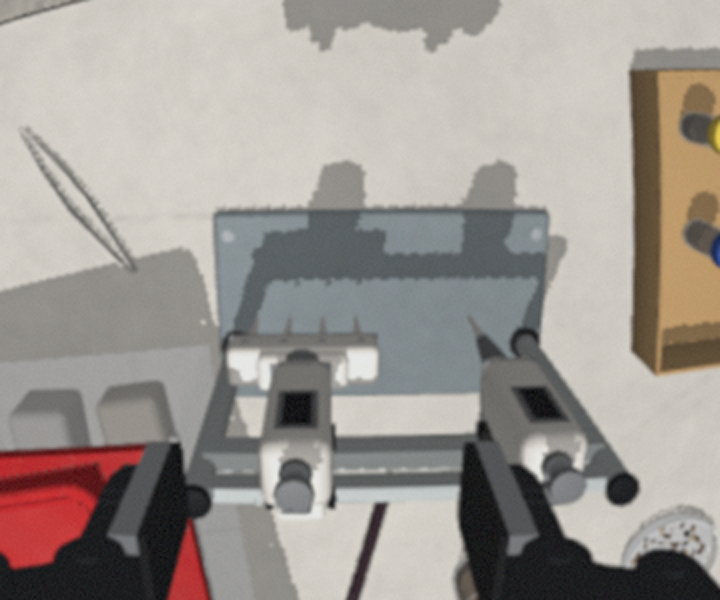

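The wrist view shows the four-tip pipette on the left: plunger top at crop (294,495), head from (228,350) to (378,340), and tip ends near y=318. The base's front edge runs from (215,210) to (548,210), and the single pipette's plunger is at (567,485).

```bash
python3 - <<'E'
from h import *
np.set_printoptions(precision=4,suppress=True)
f=load("w3");C=lambda x,y:(160+x/2-.25,80+y/2-.25)
ang=lambda a,b:np.degrees(np.arctan2(*(a-b)[[1,0]]))
w=lambda p,z:onz(f,C(*p),z,True)
a,b=w((215,210),.01),w((548,210),.01);print(a,b,np.linalg.norm(a-b),ang(b,a))
a,b=w((294,495),.251),w((567,487),.251);print(a,b,np.linalg.norm(a-b),ang(b,a))
a,b=w((196,502),.2),w((622,488),.2);print("posts",a,b,np.linalg.norm(a-b),ang(b,a))
t=np.array([w((x,y),.045) for x,y in ((252,322),(289,319),(322,318),(358,318))]);print(t,ang(t[3],t[0]),np.linalg.norm(t[3]-t[0]),t.mean(0))
E
```

```text
[ 0.4525 -0.238   0.01  ] [ 0.4866 -0.0253  0.01  ] 0.21542480449927115 80.89811132432865
[ 0.5164 -0.1893  0.251 ] [ 0.5321 -0.0912  0.251 ] 0.09934196701783536 80.89840989211038
posts [ 0.5458 -0.2406  0.2   ] [ 0.5747 -0.0495  0.2   ] 0.19327621206432585 81.40891650126368
[[ 0.519  -0.2236  0.045 ]
 [ 0.5209 -0.2008  0.045 ]
 [ 0.5236 -0.1808  0.045 ]
 [ 0.5272 -0.1591  0.045 ]] 82.7457962719347 0.06496588669481405 [ 0.5227 -0.1911  0.045 ]
```

Request:
move_arm(gripper=[0.7,0.7,0.7,0.7,0.7,0.7,0.7], linear=[[-3,-0.6,0],[-2.9,-0.5,0],[0,0,2],[0,0,2.5],[0,0,2],[0,0,0],[0,0,0]], twist=[-0.5,0,0,0,0,0,0])

```text
clock: 4.8
position: [0.5171, -0.1915, 0.2649]
tool_rot: [-3.142, -0.0, 2.982]
force: [-0.1, 0.9, 0.5]
grip_width: 0.0598
finger_force: 0.0
```

```bash
python3 - <<'E'
from snap import *
go((.517,-.190,.206),80.9)
E
```

```text
t 4.8 pos [ 0.5171 -0.1915  0.2649] yaw [-179.999    -0.0007  170.8453] F [-0.1108  0.8604  0.465 ] w 0.059829813475997244 0.0
twist -0.05469626091655755
shift cm (after twist) [0.0354 0.1431 5.8863]
```

Request:
move_arm(gripper=[0.7,0.7,0.7,0.7,0.7,0.7], linear=[[0,0.1,2],[0,0,2],[0,0,1],[0,0,0.9],[0,0,0],[0,0,0]], twist=[0,0,0,0,0,0])

```text
clock: 5.4
position: [0.5173, -0.191, 0.206]
tool_rot: [-3.141, 0.001, 2.981]
force: [0.9, -0.2, 0.6]
grip_width: 0.0599
finger_force: 0.0
```

Request:
move_arm(gripper=[0.55,0.45,0.4,0.3,0.2,0.2,0.2,0.2], linear=[[0,0,0],[0,0,0],[0,0,0],[0,0,0],[0,0,0],[0,0,0],[0,0,0],[0,0,0]], twist=[0,0,0,0,0,0,0,0], squeeze=45)

```text
clock: 6.2
position: [0.5171, -0.1906, 0.2057]
tool_rot: [3.141, 0.0, 2.981]
force: [-1.5, 2.1, 5.1]
grip_width: 0.0271
finger_force: 43.9
```

```bash
python3 - <<'E'
from snap import *
go((.517,-.190,.206),80.9)
E
```

```text
t 6.2 pos [ 0.5171 -0.1906  0.2057] yaw [179.9845   0.014  170.8149] F [-1.4898  2.1154  5.1113] w 0.02713070588484895 43.90241503715515
twist -0.08511508111698163
shift cm (after twist) [ 0.0205  0.0622 -0.0343]
```

Request:
move_arm(gripper=[0.2,0.2,0.2,0.2,0.2,0.2,0.2,0.2], linear=[[0,0,-0.5],[0,0,-1],[0,0,-1.2],[0,0,-1.2],[0,0,-1.2],[0,0,-0.9],[0,0,0],[0,0,0]], twist=[0,0,0,0,0,0,0,0])

```text
clock: 7.0
position: [0.5169, -0.1908, 0.2652]
tool_rot: [3.142, -0.0, 2.981]
force: [-0.5, 1.6, -2.4]
grip_width: 0.0271
finger_force: 45.1
```

```bash
python3 - <<'E'
from snap import *
go((.517,-.190,.266),80.9)
s=snap("scene","s2")
cv2.imwrite("pics/s2z.png",cv2.resize(s["img"][190:400,345:505],None,fx=2.8,fy=2.8,interpolation=cv2.INTER_CUBIC)[...,::-1])
E
```

```text
t 7.0 pos [ 0.5169 -0.1908  0.2652] yaw [179.9967  -0.001  170.8128] F [-0.48    1.5679 -2.3525] w 0.027097253300066546 45.103216767311096
twist -0.08724437635132176
shift cm (after twist) [ 0.0061  0.0755 -0.0757]
```

View pics/s2z.png

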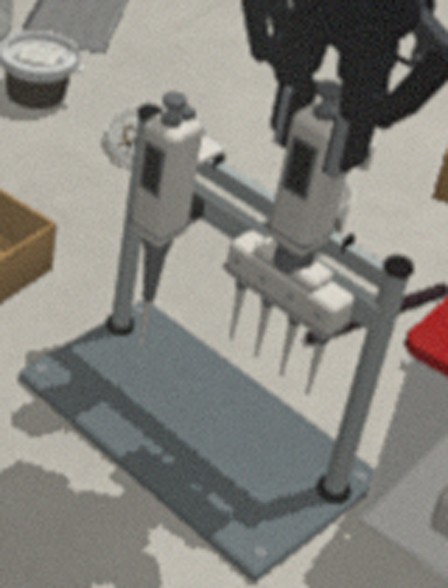

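The pipette came up cleanly: its tips are clear at crop (233,343)–(309,395), and the single pipette still hangs at (165,160). Now I'll draw it off toward the robot.

Request:
move_arm(gripper=[0.2,0.2,0.2,0.2,0.2,0.2,0.2,0.2], linear=[[0.7,0,0],[1.5,0,0],[2,0,0],[2,0,0],[2,0,0],[1.7,0,0],[1,0,0],[0,0,0]], twist=[0,0,0,0,0,0,0,0])

```text
clock: 7.85
position: [0.4085, -0.1733, 0.2653]
tool_rot: [3.141, -0.0, 2.981]
force: [0.5, 0.1, -2.1]
grip_width: 0.0273
finger_force: 45.1
```

Request:
move_arm(gripper=[0.2,0.2,0.2,0.2,0.2,0.2,0.2,0.2], linear=[[0,1,0],[0,2,0],[0,3,0],[0,3,0],[0,3,0],[0,3,0],[0,3,0],[0,3,0]], twist=[0,0,0,0,0,0,0,0])

```text
clock: 8.65
position: [0.4435, 0.0362, 0.2652]
tool_rot: [3.141, -0.0, 2.982]
force: [0.5, 1.0, -1.2]
grip_width: 0.0273
finger_force: 45.0
```

Request:
move_arm(gripper=[0.2,0.2,0.2,0.2,0.2,0.2,0.2,0.2], linear=[[0,3,0],[0,3,0],[0,3,0],[0,3,0],[0,3,0],[0,3,0],[0,3,0],[0,2,0]], twist=[0,0,0,0,0,0,0,0])

```text
clock: 9.45
position: [0.4795, 0.2642, 0.2648]
tool_rot: [3.141, -0.001, 2.983]
force: [1.1, -0.4, -0.8]
grip_width: 0.0271
finger_force: 45.1
```

Request:
move_arm(gripper=[0.2,0.2,0.2,0.2,0.2,0.2,0.2,0.2], linear=[[0,1,0],[0,0,0],[0,0,0],[0,0,0],[0,0,0],[0,0,0],[0,0,0],[0,0,0]], twist=[0,-5,-6,-6,-6,-6,-5,0])

```text
clock: 10.25
position: [0.4815, 0.2701, 0.2653]
tool_rot: [-3.141, -0.0, -2.708]
force: [-0.6, 0.1, -1.1]
grip_width: 0.0274
finger_force: 45.1
```

```bash
python3 - <<'E'
from snap import *
go((.4729,.2716,.225),114.9)
E
```

```text
t 10.25 pos [0.4815 0.2701 0.2653] yaw [-179.9881   -0.012  -155.162 ] F [-0.6281  0.1261 -1.0806] w 0.02743712351646621 45.060980916023254
twist -0.06195730754620854
shift cm (after twist) [0.7196 0.498  4.0252]
```

Request:
move_arm(gripper=[0.2,0.2,0.2,0.2,0.2,0.2,0.2,0.2], linear=[[0.4,0.3,1],[0.3,0.2,1.5],[0,0,1.5],[0,0,0],[0,0,0],[0,0,0],[0,0,0],[0,0,0]], twist=[0,0,0,0,0,0,0,0])

```text
clock: 11.05
position: [0.473, 0.2725, 0.2257]
tool_rot: [3.142, 0.001, -2.709]
force: [-0.3, 0.1, 0.1]
grip_width: 0.0274
finger_force: 45.0
```

```bash
python3 - <<'E'
from snap import *
go((.4729,.2716,.186),114.9)
s=snap("scene","s3");d=snap("side","d3")
out=np.zeros((600,800,3),np.uint8)
pts=[(.43,.23,.0),(.5,.23,.0),(.47,.27,.25),(.44,.32,0)]
x=0
for n,f in(("s",s),("d",d)):
    p=np.array([proj(f,q) for q in pts]); a=np.maximum(p.min(0).astype(int)-12,0);b=np.minimum(p.max(0).astype(int)+12,[639,479])
    k=min(395/(b-a)[0],595/(b-a)[1]); c=cv2.resize(f["img"][a[1]:b[1],a[0]:b[0]],None,fx=k,fy=k,interpolation=cv2.INTER_CUBIC)
    out[:c.shape[0],x:x+c.shape[1]]=c; print(n,a,b,k,x);x+=400
cv2.imwrite("pics/c3.png",out[...,::-1])
E
```

```text
t 11.05 pos [0.473  0.2725 0.2257] yaw [ 179.995     0.0375 -155.208 ] F [-0.2704  0.0847  0.066 ] w 0.027438955479380283 44.991534948349
twist -0.10797571820064888
shift cm (after twist) [ 0.0471 -0.0774  3.9714]
s [211 155] [280 293] 4.311594202898551 0
d [315 232] [381 418] 3.1989247311827955 400
```

View pics/c3.png

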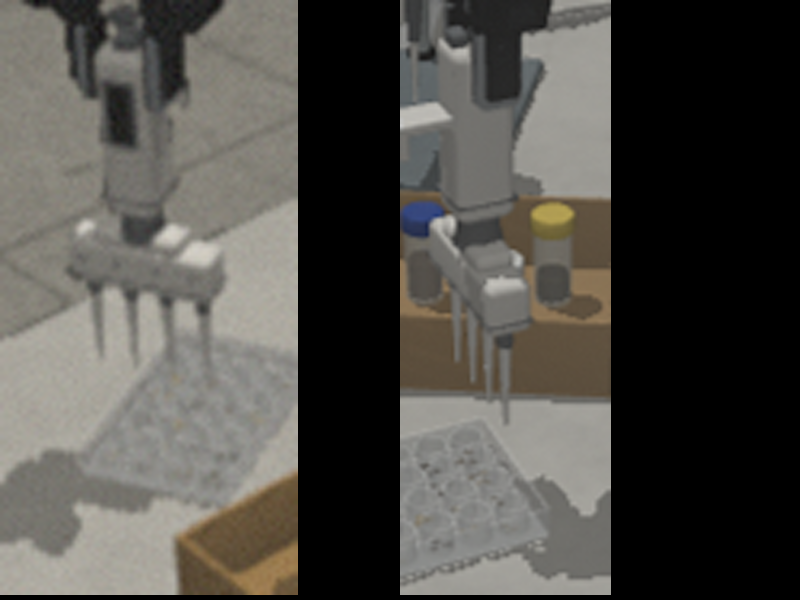

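In the scene crop the tips end near (100,360) and (136,367), with the other two over the plate. In the side crop they end at (457,362), (473,383), (490,402) and (507,424). I'll triangulate these.

```bash
python3 - <<'E'
from h import *
np.set_printoptions(precision=4,suppress=True)
s=load("s3");d=load("d3")
S=lambda x,y:(211+(x+.5)/4.3116-.5,155+(y+.5)/4.3116-.5);D=lambda x,y:(315+(x-400+.5)/3.1989-.5,232+(y+.5)/3.1989-.5)
T=[]
for a,b in zip([(100,361),(136,367),(172,370),(208,376)],[(507,424),(490,403),(473,383),(457,362)]):
    P,e=tri([s,d],[S(*a),D(*b)]);T.append(P);print(P,e[0])
T=np.array(T);print("mean",T.mean(0),"angle",np.degrees(np.arctan2(*(T[0]-T[3])[[1,0]])),np.linalg.norm(T[0]-T[3]))
print("plunger",tri([s,d],[S(124,18),D(458,36)]))
for z in(.063,.0665,.07):
    X=np.array([onz(d,D(*b),z) for b in[(507,424),(490,403),(473,383),(457,362)]]);print("side",z,X.mean(0))
    X=np.array([onz(s,S(*b),z) for b in[(100,361),(136,367)]]);print("scene",z,X)
# expected tips
u=np.array([np.cos(np.radians(114.8)),np.sin(np.radians(114.8)),0])
for k in(.03,.01,-.01,-.03):
    P=np.array([.473,.2725,.0665])+k*u; print((proj(s,P)-[211,155]+.5)*4.3116-.5,(proj(d,P)-[315,232]+.5)*3.1989-.5+[400,0])
E
```

```text
[0.4621 0.3025 0.0655] 0.00011723778240629863
[0.4713 0.2849 0.0654] 0.0005505171285335069
[0.481  0.2683 0.0662] 0.0013396182930224888
[0.49   0.2504 0.0666] 0.0014713341266210142
mean [0.4761 0.2765 0.0659] angle 118.15623716568155 0.059090889094059344
plunger (array([0.4825, 0.2859, 0.2599]), [np.float64(0.0008416120336973592), np.float64(0.0008416120336974061)])
side 0.063 [0.4756 0.273  0.063 ]
scene 0.063 [[0.4644 0.3055 0.063 ]
 [0.4741 0.2878 0.063 ]]
side 0.0665 [0.4753 0.2782 0.0665]
scene 0.0665 [[0.4614 0.3014 0.0665]
 [0.4711 0.2838 0.0665]]
side 0.07 [0.475  0.2834 0.07  ]
scene 0.07 [[0.4584 0.2972 0.07  ]
 [0.468  0.2797 0.07  ]]
[100.4661 363.0149] [510.5593 418.7233]
[135.3093 370.4631] [494.469  396.7123]
[170.4666 377.9783] [478.942  375.4718]
[205.942  385.5616] [463.9492 354.9622]
```

```bash
cat > runs.py <<'E'
from h import *
import sys
def runs(m,min_=1):
    x=np.flatnonzero(np.diff(np.r_[0,m.astype(int),0])); return [(int(a),int(b-1)) for a,b in zip(x[::2],x[1::2]) if b-a>=min_]
def show(n0,n1,box,rows,thr=22):
    a=cv2.GaussianBlur(load(n0)["img"],(3,3),0).astype(int);b=cv2.GaussianBlur(load(n1)["img"],(3,3),0).astype(int)
    m=np.abs(a-b).max(2)>thr
    for r in rows: print(r,[(x+box[0],y+box[0]) for x,y in runs(m[r,box[0]:box[1]])])
E
python3 - <<'E'
from runs import *
print("scene");show("scene0","s3",(215,275),range(172,246,2))
print("side");show("side0","d3",(322,372),range(246,368,3))
E
```

```text
scene
172 [(227, 233), (244, 253)]
174 [(229, 241), (244, 254)]
176 [(230, 242), (244, 254)]
178 [(234, 251)]
180 [(235, 242), (245, 248)]
182 [(235, 242), (246, 248)]
184 [(235, 242), (246, 248)]
186 [(234, 242), (247, 247)]
188 [(235, 243), (247, 247)]
190 [(247, 247)]
192 []
194 []
196 []
198 []
200 [(235, 235)]
202 [(245, 247)]
204 [(239, 242), (246, 248)]
206 [(229, 232), (239, 248), (251, 251)]
208 [(228, 232), (239, 247), (249, 254)]
210 [(239, 245), (247, 257)]
212 [(249, 261)]
214 [(253, 260)]
216 [(248, 251), (261, 261)]
218 [(227, 229), (243, 262)]
220 [(231, 234), (239, 262)]
222 [(232, 234), (239, 261)]
224 [(233, 234), (240, 242), (247, 260)]
226 [(233, 234), (240, 242), (248, 251), (256, 259)]
228 [(233, 234), (241, 242), (249, 250), (257, 259)]
230 [(233, 234), (241, 242), (249, 250), (257, 259)]
232 [(250, 250)]
234 []
236 []
238 []
240 []
242 []
244 []
side
246 [(327, 329), (332, 332), (338, 353)]
249 [(329, 336), (338, 353)]
252 [(328, 336), (341, 352)]
255 [(342, 352)]
258 [(336, 336), (342, 353)]
261 [(334, 337), (342, 351)]
264 [(322, 327), (333, 338)]
267 [(322
[... 278 characters left out ...]
, 349)]
300 [(325, 341)]
303 [(324, 345)]
306 [(327, 344)]
309 [(328, 333), (336, 344)]
312 [(325, 338), (340, 350)]
315 [(329, 350)]
318 [(329, 338)]
321 [(330, 339), (341, 354)]
324 [(331, 335), (337, 339), (343, 344), (354, 355)]
327 [(331, 334), (338, 340), (354, 355)]
330 [(332, 333), (337, 340), (342, 351), (353, 355)]
333 [(332, 333), (336, 338), (341, 354)]
336 [(332, 333), (336, 338), (341, 347)]
339 [(332, 333), (336, 338), (341, 343), (346, 349)]
342 [(332, 333), (337, 338), (341, 343), (346, 349)]
345 [(337, 338), (341, 343), (346, 348)]
348 [(337, 338), (342, 343), (346, 348)]
351 [(342, 343), (346, 348)]
354 [(347, 348)]
357 [(347, 348)]
360 [(347, 348)]
363 [(347, 348)]
366 []
```

```bash
python3 - <<'E'
from h import *
from scipy.optimize import brentq
np.set_printoptions(precision=4,suppress=True)
s=load("s3");d=load("d3")
S=lambda x,y:(211+(x+.5)/4.3116-.5,155+(y+.5)/4.3116-.5)
cx=lambda x:315+(x-400+.5)/3.1989-.5
for (a,b) in [((135.5,150),479),((137.5,185),478),((142,226),478)]:
    r=ray(s,S(*a)); t=brentq(lambda t:proj(d,s["eye"]+t*r)[0]-cx(b),.5,1.5); print(s["eye"]+t*r)
# low-level check: edges of handle in both images along rows (gradient), grey profile
gs=cv2.cvtColor(s["img"],cv2.COLOR_RGB2GRAY);gd=cv2.cvtColor(d["img"],cv2.COLOR_RGB2GRAY)
for r in (178,188,198): print("scene",r,gs[r-1:r+2,228:258].mean(0).astype(int))
for r in (268,278,288): print("side",r,gd[r-1:r+2,322:358].mean(0).astype(int))
E
```

```text
[0.4743 0.2735 0.1979]
[0.475  0.2751 0.1775]
[0.4755 0.2748 0.1541]
scene 178 [132 128 116 109 103 106  96  68  38  35  30  32  41  60  91 109  85  69
  80  79  62  62  77 101 112 106 105 126 133 131]
scene 188 [132 131 129 131 133 132 113  97  84  71  64  61  58  56  77 101 111 111
 101  93 102 106 109 123 130 128 130 131 131 131]
scene 198 [134 131 131 131 129 133 121  90 105 113 113 114 115 113 114 114 112 112
 107 104 109 106 100 100 120 130 128 131 133 132]
side 268 [185 185 185 184 182 180 180 168 144 118 110 112 113 113 114 113 113 113
 113 113 112 112 112 113 113 113 110 103  90  85  73  86 124 153 158 156]
side 278 [ 99  99 100  96  93  96  95  95  97  98 104 111 114 114 113 113 113 113
 113 112 112 113 112 112 111 112 109 102 107 142 154 153 152 152 152 153]
side 288 [ 76  69  68  69  72  85 103 100  96  97 103 110 114 113 113 113 113 113
 112 112 113 112 112 112 111 112 109 103  99 100 101 105 108 107 107 119]
```

Request:
move_arm(gripper=[0.2,0.2,0.2,0.2,0.2,0.2,0.2,0.2], linear=[[0.4,-0.3,0],[0,0,0],[0,0,1],[0,0,1],[0,0,0.7],[0,0,0],[0,0,0],[0,0,0]], twist=[0,0,0,0,0,0,0,0])

```text
clock: 11.95
position: [0.4706, 0.2681, 0.1985]
tool_rot: [3.142, 0.0, -2.709]
force: [-1.2, 0.5, -0.9]
grip_width: 0.0277
finger_force: 45.1
```

```bash
python3 - <<'E'
from snap import *
from runs import show
go((.4704,.2682,.1875),114.9)
s=snap("scene","s4");d=snap("side","d4")
u=np.array([-.42,.907,0])
for k in(.03,.01,-.01,-.03):
    P=np.array([.4729,.2716,.038])+k*u; print(proj(s,P),proj(d,P))
print("scene");show("scene0","s4",(225,275),range(226,254,2),18)
print("side");show("side0","d4",(325,365),range(334,388,3),18)
E
```

```text
t 11.95 pos [0.4706 0.2681 0.1985] yaw [ 179.9965    0.0189 -155.1903] F [-1.2042  0.453  -0.8742] w 0.027673031134925224 45.06687104701996
twist -0.09026377752418568
shift cm (after twist) [0.018  0.014  1.0999]
[235.1425 249.219 ] [349.5394 377.7308]
[243.1112 250.9625] [344.5584 370.6736]
[251.1504 252.7215] [339.7496 363.8601]
[259.2611 254.4961] [335.1041 357.2782]
scene
226 [(229, 252), (255, 261)]
228 [(228, 253), (262, 263)]
230 [(229, 263)]
232 [(232, 263)]
234 [(233, 235), (240, 253), (256, 262)]
236 [(234, 235), (241, 243), (249, 252), (256, 260)]
238 [(234, 235), (242, 243), (250, 251), (258, 260)]
240 [(234, 235), (242, 243), (259, 259)]
242 [(234, 235), (243, 243)]
244 [(235, 235)]
246 []
248 []
250 []
252 []
side
334 [(332, 356)]
337 [(333, 357)]
340 [(333, 357)]
343 [(333, 357)]
346 [(333, 335), (338, 356)]
349 [(334, 335), (338, 353)]
352 [(334, 335), (338, 340), (343, 351)]
355 []
358 [(338, 340), (343, 351)]
361 [(339, 340), (343, 345), (348, 351)]
364 [(343, 345), (348, 350)]
367 [(343, 345), (348, 350)]
370 [(348, 350)]
373 [(348, 350)]
376 [(349, 350)]
379 [(352, 359)]
382 [(352, 362)]
385 [(354, 364)]
```

Request:
move_arm(gripper=[0.2,0.2,0.2,0.2,0.2,0.2,0.2,0.2], linear=[[0.05,0,0.4],[0,0,0.4],[0,0,0.3],[0,0,0],[0,0,0],[0,0,0],[0,0,0],[0,0,0]], twist=[0,0,0,0,0,0,0,0])

```text
clock: 12.85
position: [0.47, 0.2678, 0.1874]
tool_rot: [-3.142, 0.0, -2.709]
force: [-0.0, -0.3, -1.2]
grip_width: 0.0273
finger_force: 45.1
```

```bash
python3 - <<'E'
from snap import *
from runs import show
go((.4702,.2681,.1875),114.9)
s=snap("scene","s5");d=snap("side","d5")
u=np.array([-.42,.907,0])
for k in(.03,.01,-.01,-.03):
    P=np.array([.4729,.2716,.027])+k*u; print(proj(s,P),proj(d,P))
print("scene");show("scene0","s5",(225,275),range(236,260,2),14)
print("side");show("side0","d5",(325,365),range(344,392,3),14)
E
```

```text
t 12.85 pos [0.47   0.2678 0.1874] yaw [-179.9999    0.0058 -155.1928] F [-0.0252 -0.3146 -1.2481] w 0.027289497240252533 45.066731572151184
twist -0.09284799555707934
shift cm (after twist) [-0.0273  0.0196 -0.0125]
[235.5228 253.0831] [349.6249 383.6281]
[243.4471 254.8335] [344.6644 376.4987]
[251.4411 256.5993] [339.8745 369.6145]
[259.5058 258.3807] [335.2467 362.9633]
scene
236 [(226, 228), (232, 263)]
238 [(228, 229), (233, 236), (240, 262)]
240 [(230, 231), (234, 235), (238, 239), (241, 244), (249, 261)]
242 [(231, 231), (234, 235), (239, 239), (242, 244), (250, 252), (257, 260)]
244 [(225, 225), (234, 236), (239, 240), (251, 251), (258, 259)]
246 [(231, 231), (235, 236), (259, 259)]
248 [(232, 232), (235, 236), (259, 259)]
250 [(228, 228)]
252 []
254 []
256 [(226, 226), (228, 229)]
258 [(273, 273)]
side
344 [(333, 357)]
347 [(333, 357)]
350 [(334, 336), (338, 357)]
353 [(334, 336), (338, 341), (343, 357)]
356 [(335, 335), (346, 352)]
359 [(334, 336), (338, 341), (343, 353)]
362 [(334, 336), (339, 341), (343, 352)]
365 [(339, 340), (343, 346), (348, 352)]
368 [(340, 340), (344, 346), (348, 352)]
371 [(345, 345), (348, 351)]
374 [(344, 345), (348, 351)]
377 [(349, 356)]
380 [(350, 360)]
383 [(350, 363)]
386 [(354, 364)]
389 [(356, 364)]
```

```bash
python3 -c "
from workcell import bot
print(bot.job_done())"
```

```text
the job is handed in; nothing more can be done
None
```

I handed the job in with the four-tip pipette held still and upright over the end row nearest the robot, tips about 1 cm above the rim and within about 1 mm of the well centres by the camera check; I sent no move near the plate or the other pipette.

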